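Load and start the bead tumbler

ROBOT

A 6-joint arm with a two-finger parallel gripper is mounted at the origin on the work surface. World frame = base frame: x ahead of the robot, y to its left, z up, the work surface at z = 0. Lengths are in m, angles in rad, forces in N, time in s.
With the tool pointing down it reaches from about 0.2 to 0.875 m from the base axis. Payload 3.4 kg.
Tool frame: the origin (TCP) lies midway between the tips of the shut fingers; the grasp point (between the pads) lies 19 mm behind it (r.pinch_z is the distance from the TCP to the grasp point, in m); z points along the fingers, y is the line along which they close (so a half turn about z gives the same grasp; the last joint's range is limited). The gripper opens to 94 mm and grips with 3 to 60 N. Pads are 16 mm wide; open, the fingers measure 119 mm over their backs; the gripper's body (75 mm by 177 mm) begins 78 mm behind the grasp point.
Start: joints at [-1.383, 0.276, 1.505, -0, 1.361, -0.121], TCP at [0.175, -0.548, 0.205] pointing down, gripper open.
Joint ranges: [-2.89, 2.89], [-0.75, 2.08], [0.22, 2.7], [-1.18, 4.32], [0.11, 2.71], [-2.7, 2.7]. Speed limits (rad/s): [2.57, 2.57, 3.14, 3.14, 3.14, 3.14].

INTERFACE

Orientations are given as a unit quaternion [w, x, y, z].
In Python, from plant import r, cams, order gives the robot as it stands (r), with the cameras (cams) and the job (order). Calls block until the motion is done:
- r.move_to(position, orientation): joint-space move of the TCP to a pose.
- r.move_l(position, rot=None, vel=0.15, guard=None): straight line of the TCP; rot=None keeps the orientation; vel is the mean speed in m/s. With guard (N) it stops when the force on the tool has changed by that much, and returns True; else False.
- r.movej(angles): joint-space move.
- r.gripper_to(opening, f_grip=None): finger opening in m; f_grip is the grip in N (None keeps the last); returns when the fingers have stopped.
- r.hold(seconds).
- r.inverse_kinematics(position, orientation): joint angles nearest the present ones, or None.
- cams.snapshot(name): name is "scene" or "top" or "wrist"; returns the picture (400x640x3 uint8, red, green, blue); there is no depth.
- cams.get_calibration(name): a dict with "fx", "fy", "cx", "cy" (pixels), "position" and "orientation" of the camera in the world. Camera axes: x right, y down, z forward; pixel columns grow to the right and rows downward; lengths in m; the calibration is good to about 2 mm. The wrist camera is an equidistant fisheye: a pixel r from the principal point sees the ray r / f radians off the axis. A picture is of the moment at which its call begins: read the wrist's pose just before it. get_calibration takes no time and is no camera call; for the wrist camera it gives the pose at the moment of the call.
A pose or a line that the arm cannot do raises r.PlanningError and nothing moves.
- order.sign_off(): hands the job in; it is judged then, once.
Readings, each from a call of its own:
- r.get_t(): time.
- r.get_joints(): joint angles.
- r.get_dq(): joint speeds.
- r.get_joint_efforts(): joint torques, N m.
- r.get_ee_pos(): TCP position.
- r.get_tool_rot(): TCP orientation.
- r.get_wrist_force(): force on the tool from outside, world axes, zero at the start.
- r.get_torque(): the same for the moment, N m.
- r.get_opening(): finger opening in m.
- r.get_finger_force(): force on a finger pad.
Only numpy, scipy, OpenCV 4.12 (cv2) and the standard library are available. Lean on these libraries where they do the work, as an engineer would, in place of code of your own. Each camera call takes 0.05 s, during which the arm holds its last target. There are 200 camera calls.

TASK

Load the blue bowl tumbler and start it: carry the cream scoop tray over and tip its resin pendant blanks into the bowl, and add every stray blank lying on the pink mat too. Set the empty tray back down flat on the pink mat, slide the clear lid's hub over the threaded stud until the lid lies flat on the rim, and only then flip the yellow guard up until it stays and press the green start button fully. Leave the mug and the necklace stand where they are.

Things in the scene. Friction and masses are not known exactly. Their poses are not given: they have to be found in the camera images.
- tumbler: Vibratory bowl tumbler, fixed, placed and turned differently each time. Origin on the table under the middle of the blue bowl, z up, -x towards its control pod. Pod: grey box 72 (x) x 80 (y) x 100 mm high centred at x -154, the start button on its top under a yellow guard. Nothing else of it is wider than the bowl's rim.
- bowl_rim (a point): Centre of the bowl's mouth, at rim height, 155 mm; axes as those of tumbler. The rim is 210 mm across outside, 198 inside; the bowl narrows to about 150 mm inside at its floor, at height 71. A column of radius 18 stands in its middle up to height 130, carrying the stud.
- stud_top (a point): Top end of the upright stud (12 mm diameter) in the middle of the bowl, 186 mm above the table.
- guard (a joint): Angle of the yellow guard over the start button: 0 closed, grows as its front lip swings up and back towards the bowl, stop at 1.65. Loose light hinge: let go below about 1.05 it falls shut, beyond about 1.3 it falls back against its stop, in between it just stays.
- guard_hinge (a point): Middle of the guard's hinge line (which runs along the tumbler's y), on the pod's top at its bowl side, 122 mm from the bowl axis, height 100.
- guard_lip (a point): Middle of the guard's front lip: tongue 24 mm long (along x), 46 wide (along y, as wide as the whole guard), 8 thick, overhanging the pod's front face with nothing below it, so that fingers can pinch it by its two sides from above. Shut, it is 80 mm from the hinge towards the robot, at height 122; the guard's top is at height 126. It swings on a radius of 83 mm.
- start (a joint): Travel of the green start button: 0 up, 0.006 fully down; springs back. Needs 5 N to be fully down.
- start_top (a point): Centre of the top face of the green start button (22 mm across), height 118 mm, 156 mm from the bowl axis; pressed straight down.
- lid: Clear round lid, loose, lying on the table: disc 216 mm across and 4 mm thick with a dark round hub (40 mm diameter, top 45 mm above the lid's underside) at its middle, with an 18 mm hole right through. Origin at the centre of its underside, z up through the hub. 0.2 kg. On the tumbler it lies on the rim (underside at height 155) with the stud inside the hub.
- mat: Flat pink bead mat, fixed, 300 (x) x 260 (y) x 3 mm; origin on the table under its centre.
- tray: Cream scoop tray, loose, 0.22 kg. Origin under its floor, x towards the open pouring end, z up. Floor from x -70 to +60 mm, then a ramp up to the spout at x +91; 108 mm wide, side walls 30 high. At the back an upright handle plate 12 thick (x), 56 wide (y), centred at x -66, top 78 above the underside. Blanks slide out at a slope of about 35 to 50 degrees.
- tray_handle (a point): Grasp point of the tray: middle of the handle plate's upper part, 58 mm above the tray's underside, at x -66.
- tray_spout (a point): Middle of the tray's pouring edge, at x +91, 9 mm above the underside.
- blank0: Chunky resin pendant blank, loose, 60 g: octagonal slab 56 (x) x 34 (y) x 26 (z) mm, origin at its centre; starts in the tray (may be absent).
- blank1: Chunky resin pendant blank, loose, 60 g: octagonal slab 56 (x) x 34 (y) x 26 (z) mm, origin at its centre; starts in the tray (may be absent).
- blank2: Chunky resin pendant blank, loose, 60 g: octagonal slab 56 (x) x 34 (y) x 26 (z) mm, origin at its centre; starts in the tray (may be absent).
- blank3: Chunky resin pendant blank, loose, 60 g: octagonal slab 56 (x) x 34 (y) x 26 (z) mm, origin at its centre; starts in the tray (may be absent).
- stray0: Resin pendant blank of the same shape (56 x 34 x 26 mm, origin at its centre), starts lying flat on the mat beside the tray (may be absent).
- stray1: Resin pendant blank of the same shape (56 x 34 x 26 mm, origin at its centre), starts lying flat on the mat beside the tray (may be absent).
- stray2: Resin pendant blank of the same shape (56 x 34 x 26 mm, origin at its centre), starts lying flat on the mat beside the tray (may be absent).
- stray3: Resin pendant blank of the same shape (56 x 34 x 26 mm, origin at its centre), starts lying flat on the mat beside the tray (may be absent).
- mug: Pink mug, loose, 80 mm across, 90 high; origin under its centre. Leave alone.
- stand: Necklace stand, loose: white round foot 100 mm across, brass post and crossbar, 194 high; origin under its foot. Leave alone.

How it is judged:
By the outcome, as a careful person would: the job done as asked, in the order asked, and still so for the second after the job is handed in, with the robot touching nothing.
Of blank0, blank1, blank2, blank3 only 2 to 4 are there at a start; the rules pass over those that are not, and their reading is None.
Of stray0, stray1, stray2, stray3 only 2 to 4 are there at a start; the rules pass over those that are not, and their reading is None.
At some moment in a run one of stray0, stray1, stray2, stray3, lid may be knocked a few centimetres aside while the robot is not near it.
It also fails if it takes over 208 s, if anything falls off the work surface, if the arm or the gripper's body presses on something with over 40 N, if the wrist force passes 120 N, or if a joint passes its speed limit or range.

## Working session

There is one attempt and no reset: what is moved stays moved. The work goes in short steps, each a Python script; the robot and the scene stay as the last script left them, time stands still between calls to the robot, and variables do not carry over. Pictures are saved under pics/ and viewed, at most 14 in all, crops included, and the job is handed in when it is done.

```bash
ls; mkdir -p pics; python3 - <<'E'
from plant import r, cams, order
import cv2
for n in("scene","top"):
    cv2.imwrite(f"pics/{n}0.png",cams.snapshot(n)[:,:,::-1]); print(n,cams.get_calibration(n))
print(r.get_t(),r.pinch_z,r.get_tool_rot())
E
```

```text
pics
plant.py
scene {'fx': 369.42527960858746, 'fy': 369.42527960858746, 'cx': 325.76536246316374, 'cy': 196.29086364310825, 'position': array([ 0.99985227, -0.47283447,  0.69806017]), 'orientation': array([-0.38211931,  0.85568465,  0.31632888, -0.14739283])}
top {'fx': 398.7315464014802, 'fy': 398.7315464014802, 'cx': 319.33870574943086, 'cy': 199.3290312208232, 'position': array([0.35636463, 0.01560833, 1.07001211]), 'orientation': array([ 0.07801166, -0.69917507,  0.70651912, -0.07680576])}
0.1 0.0188 [-7.64658614e-04  9.88104935e-01  1.53779232e-01 -1.86296755e-05]
```

View pics/scene0.png

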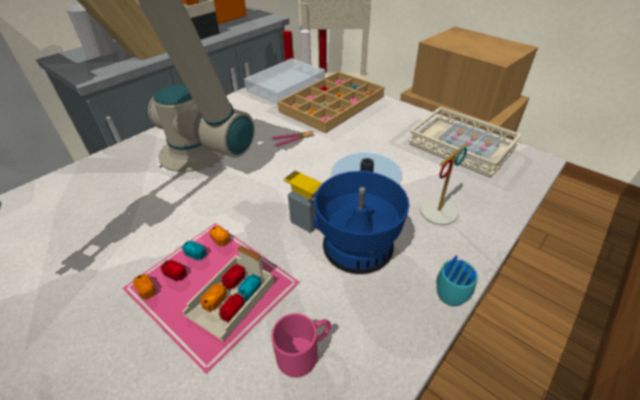

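View pics/top0.png

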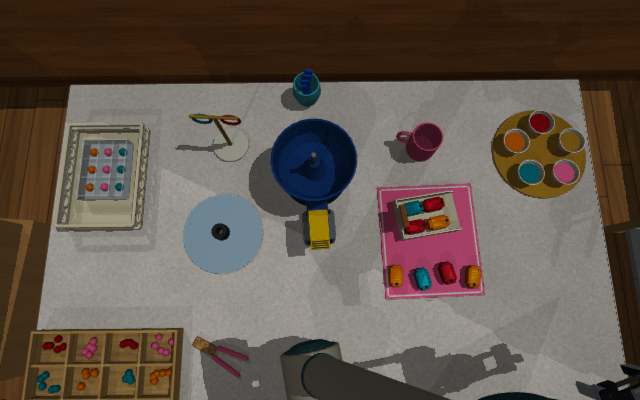

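```bash
cat > vis.py <<'E'
import cv2,numpy as np
from scipy.spatial.transform import Rotation as R
from plant import r, cams, order
def cast(cal,px,z):
    px=np.atleast_2d(px).astype(float)
    d=np.c_[(px[:,0]-cal["cx"])/cal["fx"],(px[:,1]-cal["cy"])/cal["fy"],np.ones(len(px))]
    d=R.from_quat(np.roll(cal["orientation"],-1)).apply(d)
    p=cal["position"]; return (p+d*((z-p[2])/d[:,2])[:,None])
def proj(cal,P):
    c=R.from_quat(np.roll(cal["orientation"],-1)).inv().apply(np.atleast_2d(P)-cal["position"])
    return np.c_[cal["fx"]*c[:,0]/c[:,2]+cal["cx"],cal["fy"]*c[:,1]/c[:,2]+cal["cy"]]
def hsv(im): return cv2.cvtColor(im,cv2.COLOR_RGB2HSV)
def blobs(m,amin=40):
    m=cv2.morphologyEx(m.astype(np.uint8),cv2.MORPH_OPEN,np.ones((3,3)))
    cs,_=cv2.findContours(m,cv2.RETR_EXTERNAL,cv2.CHAIN_APPROX_NONE)
    return sorted([c[:,0] for c in cs if cv2.contourArea(c)>amin],key=lambda c:-cv2.contourArea(c.reshape(-1,1,2)))
def circ(P):
    A=np.c_[2*P[:,:2],np.ones(len(P))]; s=np.linalg.lstsq(A,(P[:,:2]**2).sum(1),rcond=None)[0]
    return s[:2],np.sqrt(s[2]+s[0]**2+s[1]**2)
E
python3 - <<'E'
from vis import *
im=cv2.imread("pics/top0.png")
o=cv2.resize(im[110:310,185:500],None,fx=2.53,fy=2.53,interpolation=cv2.INTER_CUBIC); cv2.imwrite("pics/crop0.png",o)
cal=cams.get_calibration("top"); h=hsv(im[:,:,::-1])
print("axes",cast(cal,[[0,0],[640,0],[0,400],[320,200]],0).round(3))
for n,m in dict(blue=(h[...,0]>105)&(h[...,0]<125)&(h[...,1]>170),yel=(h[...,0]>22)&(h[...,0]<32)&(h[...,1]>180),lid=(h[...,0]>90)&(h[...,0]<115)&(h[...,1]>50)&(h[...,1]<150)&(h[...,2]>100),
   pink=(h[...,0]>160)&(h[...,0]<176)&(h[...,1]>90)&(h[...,2]>120)).items():
    for b in blobs(m,150)[:4]: print(n,b.mean(0),cv2.contourArea(b),cv2.minAreaRect(b))
for p in [(314,165),(222,233),(318,225),(430,240)]: print(p,h[p[1],p[0]],im[p[1],p[0]])
E
```

```text
axes [[ 1.239  1.     0.   ]
 [ 1.215 -0.98   0.   ]
 [ 0.094  0.812  0.   ]
 [ 0.593  0.014  0.   ]]
blue [313.50806452 162.51612903] 5615.0 ((313.2300720214844, 159.45132446289062), (83.15972900390625, 83.72415924072266), 41.18592834472656)
blue [306.01724138  81.36206897] 178.0 ((305.37432861328125, 81.38813018798828), (10.354089736938477, 23.336122512817383), 3.012787342071533)
yel [318.63302752 229.12844037] 680.5 ((318.69476318359375, 228.9203643798828), (38.381465911865234, 19.357030868530273), 86.18592071533203)
lid [222.23076923 233.33936652] 4742.5 ((222.0, 233.5), (77.0, 78.0), 90.0)
pink [435.23130841 250.84345794] 4858.0 ((429.8222351074219, 241.973876953125), (104.06388854980469, 89.78642272949219), 85.36454010009766)
pink [406.56976744 194.12790698] 419.0 ((411.5, 199.5), (23.0, 69.0), 90.0)
pink [563.81818182 172.23636364] 279.5 ((563.5, 172.5), (19.0, 19.0), 90.0)
(314, 165) [108 225  77] [77 36  9]
(222, 233) [90 28 27] [27 27 24]
(318, 225) [ 24 255 155] [  0 124 155]
(430, 240) [169 157 162] [ 98  62 162]
```

View pics/crop0.png

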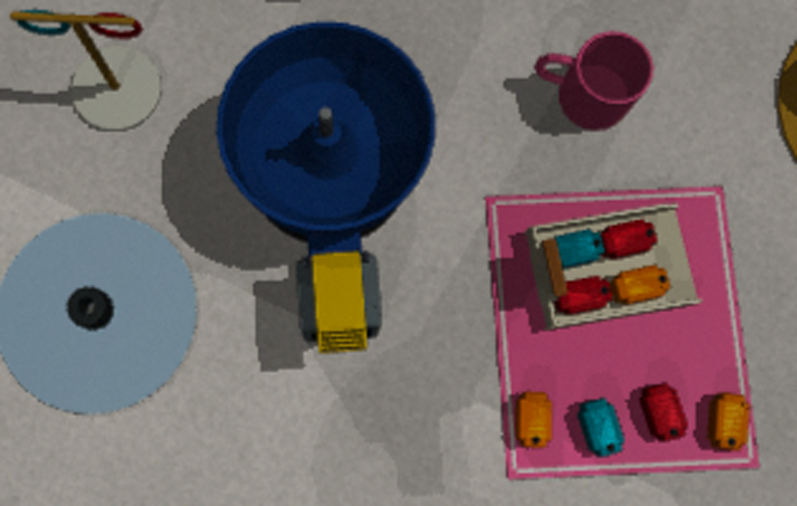

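```bash
cat >> vis.py <<'E'
def top(): return cams.snapshot("top"),cams.get_calibration("top")
def tumbler(im,cal):
    h=hsv(im); b=blobs((h[...,0]>105)&(h[...,0]<125)&(h[...,1]>170),1500)[0]
    P=cast(cal,cv2.convexHull(b.reshape(-1,1,2).astype(np.int32))[:,0],.155)
    P=cast(cal,b,.155); c,rad=circ(P)
    for _ in range(8):
        c,rad=circ(P[np.abs(np.linalg.norm(P[:,:2]-c,axis=1)-rad)<.006 if _ else P[:,0]>np.median(P[:,0])-.03])
    y=blobs((h[...,0]>20)&(h[...,0]<34)&(h[...,1]>180),100)
    y=[q for q in y if np.linalg.norm(cast(cal,q.mean(0),.126)[0,:2]-c)<.22]
    return c,rad,y
def lid(im,cal):
    h=hsv(im); m=(h[...,0]>90)&(h[...,0]<115)&(h[...,1]>50)&(h[...,1]<150)&(h[...,2]>100)
    b=blobs(m,1000)[0]; c,rad=circ(cast(cal,b+.0,.004))
    x,y=proj(cal,[*c,.04])[0]; s=(slice(int(y)-15,int(y)+15),slice(int(x)-15,int(x)+15))
    d=(im[s].max(2)<70); q=blobs(d,20)[0]; qc=cv2.minEnclosingCircle(q)[0]
    return c,rad,cast(cal,np.array(qc)+[s[1].start,s[0].start],.03)[0]
def strays(im,cal):
    """saturated non-pink blobs on the mat -> (xy, long-axis angle, dims)"""
    h=hsv(im); H,S,V=h[...,0],h[...,1],h[...,2]
    m=(S>170)&(V>60)&((H<25)|(H>174)|((H>85)&(H<100)))
    out=[]
    for b in blobs(m,60):
        P=cast(cal,b,.018)[:,:2]
        (x,y),(a,bb),t=cv2.minAreaRect((P*1000).astype(np.float32))
        t=np.radians(t if a>bb else t+90)
        out.append((np.array([x,y])/1000,t,(round(max(a,bb)),round(min(a,bb))),b.mean(0).round(0)))
    return out
E
python3 - <<'E'
from vis import *
im,cal=top()
c,rad,y=tumbler(im,cal); print("bowl",c,rad)
print("stud",cast(cal,[313.5,154.5],.186))
for q in y:
    P=cast(cal,q,.126)[:,:2]; print("guard",P.mean(0),cv2.minAreaRect((P*1000).astype(np.float32)))
print("lid",lid(im,cal))
for s in strays(im,cal): print(s)
f=lambda u,v,z:cast(cal,[u/2.53+185,v/2.53+110],z)[0,:2].round(4)
print("handle top ends",f(547,240,.081),f(559,296,.081)," spout",f(678,207,.012+.0),f(700,300,.012))
h=hsv(im); print(h[216,404],h[212,402])
print("mat corners",[f(*p,.003) for p in [(487,197),(722,187),(757,465),(510,478)]])
E
```

```text
bowl [0.65969337 0.02982769] 0.10271955423413816
stud [[0.66063937 0.02863257 0.186     ]]
guard [0.49464019 0.01865003] ((495.0145263671875, 18.726070404052734), (92.36437225341797, 46.28347396850586), 3.5045344829559326)
lid (array([0.50512675, 0.27833144]), np.float64(0.10485977268836381), array([0.50580157, 0.27677305, 0.03      ]))
(array([ 0.72577765, -0.58525452]), np.float64(2.079633400207968), (250, 111), array([532., 149.]))
(array([ 0.61176514, -0.59616522]), np.float64(1.56000533121595), (156, 42), array([544., 190.]))
(array([ 0.53933765, -0.23240605]), np.float64(0.21641625992602737), (83, 57), array([411., 217.]))
(array([0.5212251 , 0.02050683]), np.float64(3.1309051218191963), (81, 43), array([319., 227.]))
(array([ 0.65905768, -0.56027356]), np.float64(3.0225232538845686), (52, 52), array([529., 173.]))
(array([ 0.75046307, -0.52999554]), np.float64(1.559514377468994), (54, 50), array([515., 141.]))
(array([ 0.75042267, -0.68453223]), np.float64(2.9909390954626103), (53, 50), array([570., 141.]))
(array([ 0.80597107, -0.60747046]), np.float64(0.45324491723821236), (
[... 752 characters left out ...]
8525]), np.float64(1.76003025075146), (51, 33), array([433., 204.]))
(array([0.15250999, 0.41404974]), np.float64(2.0909448440429435), (55, 30), array([160., 375.]))
(array([0.15686926, 0.58783185]), np.float64(1.5612451658614364), (43, 25), array([ 89., 373.]))
(array([0.22495667, 0.49719943]), np.float64(1.393906370872689), (45, 20), array([129., 344.]))
(array([0.14651953, 0.49291495]), np.float64(0.09188598182656793), (27, 22), array([128., 378.]))
handle top ends [ 0.5603 -0.191 ] [ 0.5037 -0.1997]  spout [ 0.6093 -0.3485] [ 0.5081 -0.3633]
[ 13 199  86] [ 14 200  88]
mat corners [array([ 0.625 , -0.1445]), array([ 0.6334, -0.4014]), array([ 0.3379, -0.4101]), array([ 0.3275, -0.1556])]
```

```bash
cat > act.py <<'E'
from vis import *
BC=np.array([.660,.0295]); YAW=np.radians(3.6)
def q_(rot): return np.roll(rot.as_quat(),1)
def down(phi):
    """tool-down orientation, tool x at angle phi or phi+pi (whichever keeps j6 smaller)"""
    return q_(R.from_euler("z",phi)*R.from_euler("x",np.pi))
def best(pos,phi):
    c=[(abs(j[5]),q) for q in (down(phi),down(phi+np.pi)) if (j:=r.inverse_kinematics(np.array(pos),q)) is not None]
    return min(c,key=lambda a:a[0])[1]
def find_strays():
    im,cal=top(); out=[]
    for s in strays(im,cal):
        (x,y)=s[0]
        if .3<x<.46 and -.45<y<-.1 and 40<s[2][0]<66 and 24<s[2][1]<42: out.append(s)
    return out,im
E
cat > st.py <<'E'
from act import *
import sys
for k,ang in enumerate(np.radians([150,30,-30,90])):
    S,im=find_strays(); cv2.imwrite(f"pics/stray{k}.png",im[:,:,::-1])
    print([(s[0].round(3),s[2]) for s in S])
    if not S: break
    s=max(S,key=lambda s:s[0][1]); p,t=s[0],s[1]
    o=[np.linalg.norm(p-u[0]) for u in S if u is not s]; 
    q=best([*p,.08],t)
    r.gripper_to(.056); r.move_to(np.array([*p,.08]),q)
    r.move_l(np.array([*p,.008]),vel=.12); r.gripper_to(.0,f_grip=25); op=r.get_opening()
    r.move_l(np.array([*p,.25]),vel=.3)
    print("opening",op,r.get_opening(),r.get_t())
    if r.get_opening()<.025: print("missed"); break
    a=ang+YAW; d=BC+.058*np.array([np.cos(a),np.sin(a)])
    q=best([*d,.25],a); r.move_to(np.array([*d,.25]),q); r.move_l(np.array([*d,.135]),vel=.15)
    r.gripper_to(.052); r.move_l(np.array([*d,.26]),vel=.3); print(r.get_t(),np.abs(r.get_wrist_force()).max().round(1))
    if len(sys.argv)>1: break
E
python3 st.py 1; python3 - <<'E'
from act import *
cv2.imwrite("pics/a1.png",top()[0][:,:,::-1])
E
```

```text
[(array([ 0.387, -0.179]), (54, 34)), (array([ 0.382, -0.381]), (56, 33)), (array([ 0.394, -0.316]), (53, 32)), (array([ 0.38 , -0.249]), (50, 31))]
opening 0.03375502843747929 0.03402393521044484 4.7583
8.6167 1.5
```

View pics/a1.png

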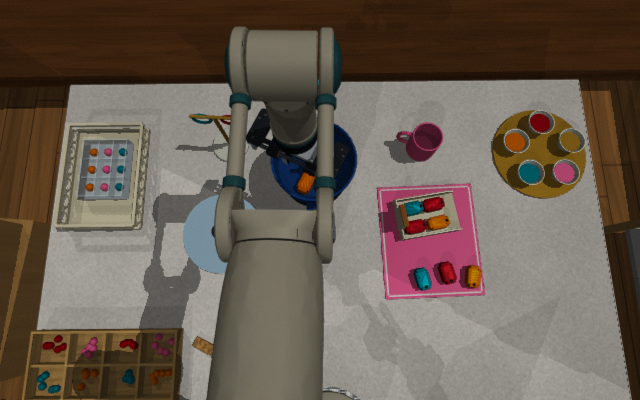

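```bash
sed -i 's/\[150,30,-30,90\]/[40,-40,-90]/' st.py; python3 st.py; python3 - <<'E'
from act import *
r.move_to(np.array([.45,-.1,.35]),best([.45,-.1,.35],0)); 
cv2.imwrite("pics/a2.png",top()[0][:,:,::-1]); print(r.get_t())
E
```

```text
[(array([ 0.383, -0.381]), (57, 33)), (array([ 0.394, -0.315]), (54, 33)), (array([ 0.379, -0.249]), (53, 32))]
opening 0.03361784122067502 0.03355409191583951 12.7667
16.425 1.4
[(array([ 0.382, -0.381]), (55, 33)), (array([ 0.394, -0.315]), (53, 33))]
opening 0.033646668964330224 0.03349054530897419 20.8667
24.475 0.9
[(array([ 0.382, -0.381]), (56, 33))]
opening 0.03376963259326239 0.03399244786879167 28.925
32.5583 0.8
33.8833
```

View pics/a2.png

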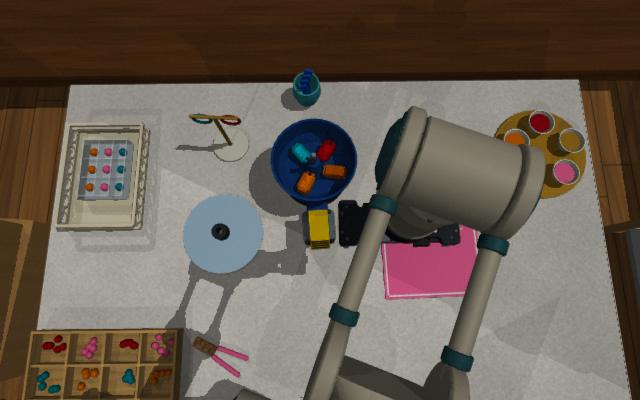

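```bash
cat >> act.py <<'E'
G=np.array([-.066,0,.058-r.pinch_z])   # TCP in tray frame
def tray_pose(spout,psi,th,s):
    """TCP pos, quat that puts the tray's spout at a point with heading psi and tilt th"""
    T=R.from_euler("ZY",[psi,th]); 
    return np.array(spout)+T.apply(G-np.array([.091,0,.009])), q_(T*R.from_euler("z",s*np.pi/2)*R.from_euler("x",np.pi))
E
python3 - <<'E'
from act import *
for psi in range(-180,180,15):
  for s in (1,-1):
    ps=np.radians(psi); sp=[*(BC-.068*np.array([np.cos(ps),np.sin(ps)])),.175]
    js=[r.inverse_kinematics(*tray_pose(sp,ps,np.radians(t),s)) for t in (0,15,30,45,60,68)]
    if all(j is not None for j in js):
        print(psi,s,np.max(np.abs(np.diff(js,axis=0)),axis=(0)).round(2),"j0",np.round(js[0],2),"jend",np.round(js[-1],2))
for s in(1,-1):
    p,q=tray_pose([.5587,-.356,.012],np.radians(-81),0,s); print("pick",p,r.inverse_kinematics(p,q).round(2))
E
```

```text
-165 -1 [0.08 0.23 0.38 0.81 0.41 0.84] j0 [ 0.02  0.81  0.57  0.    1.77 -0.24] jend [-0.27  0.13  2.02  1.84  0.51 -2.09]
-150 1 [0.13 0.21 0.34 0.57 0.36 0.61] j0 [ 0.08  0.77  0.64 -0.    1.73  2.7 ] jend [-0.39  0.19  1.95  1.56  0.82  1.14]
-150 -1 [0.13 0.21 0.34 0.57 0.36 0.61] j0 [ 0.08  0.77  0.64  0.    1.73 -0.44] jend [-0.39  0.19  1.95  1.56  0.82 -2.  ]
-135 1 [0.16 0.18 0.27 0.41 0.29 0.45] j0 [ 0.14  0.71  0.75 -0.    1.67  2.5 ] jend [-0.46  0.26  1.84  1.38  1.11  1.14]
-135 -1 [0.16 0.18 0.27 0.41 0.29 0.45] j0 [ 0.14  0.71  0.75  0.    1.67 -0.64] jend [-0.46  0.26  1.84  1.38  1.11 -2.  ]
-120 1 [0.17 0.14 0.2  0.32 0.2  0.33] j0 [ 0.2   0.64  0.89 -0.    1.61  2.29] jend [-0.48  0.35  1.71  1.24  1.36  1.13]
-120 -1 [0.17 0.14 0.2  0.32 0.2  0.33] j0 [ 0.2   0.64  0.89  0.    1.61 -0.85] jend [-0.48  0.35  1.71  1.24  1.36 -2.01]
-105 1 [0.17 0.1  0.12 0.28 0.1  0.24] j0 [ 0.24  0.57  1.04 -0.    1.54  2.07] jend [-0.47  0.44  1.55  1.14  1.59  1.1 ]
-105 -1 [0.17 0.1  0.12 0.28 0.1  0.24] j0 [ 0.24  0.57  1.04  0.    1.54 -1.07] jend [-0.47  0.44  1.55  1.14  
[... 1913 characters left out ...]
36  1.68] jend [ 0.23  0.74  0.99 -0.96  2.18  2.08]
75 1 [0.18 0.11 0.06 0.26 0.15 0.21] j0 [-0.41  0.36  1.38  0.    1.4  -1.72] jend [ 0.28  0.65  1.15 -1.03  1.96 -1.11]
75 -1 [0.18 0.11 0.06 0.26 0.15 0.21] j0 [-0.41  0.36  1.38 -0.    1.4   1.42] jend [ 0.28  0.65  1.15 -1.03  1.96  2.03]
90 1 [0.18 0.08 0.02 0.27 0.12 0.2 ] j0 [-0.39  0.45  1.24  0.    1.46 -1.96] jend [ 0.32  0.57  1.32 -1.1   1.73 -1.15]
90 -1 [0.18 0.08 0.02 0.27 0.12 0.2 ] j0 [-0.39  0.45  1.24 -0.    1.46  1.18] jend [ 0.32  0.57  1.32 -1.1   1.73  1.99]
pick [ 0.53413979 -0.20093293  0.0422    ] [-0.48  0.41  1.75 -0.    0.99  0.93]
pick [ 0.53413979 -0.20093293  0.0422    ] [-0.48  0.41  1.75  0.    0.99 -2.21]
```

```bash
python3 - <<'E'
from act import *
psi=np.radians(-81); h=np.array([.533,-.197]); q=tray_pose([0,0,0],psi,0,1)[1]
r.gripper_to(.05); r.move_to(np.array([*h,.14]),q); print(r.move_l(np.array([*h,.0425]),vel=.1,guard=8),r.get_ee_pos())
r.gripper_to(0,f_grip=60); print("op",r.get_opening())
r.move_l(np.array([*h,.30]),vel=.15); print("op",r.get_opening(),r.get_wrist_force(),r.get_t())
ps=np.radians(-45); d=np.array([np.cos(ps),np.sin(ps)])
p,qq=tray_pose([*(BC-.068*d),.25],ps,0,1); r.move_to(p,qq)
cv2.imwrite("pics/a3.png",cams.snapshot("scene")[:,:,::-1]); print(r.get_t(),r.get_opening())
E
```

```text
False [ 0.53355289 -0.19724881  0.04315581]
op 0.011836717351668238
op 0.011781789685431213 [-0.62062782  0.37976099 -4.49828629] 38.775
40.2667 0.011731010031196512
```

View pics/a3.png

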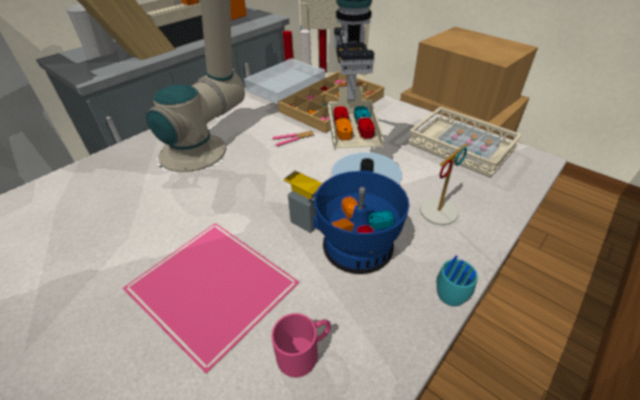

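```bash
python3 - <<'E'
from act import *
print(proj(cams.get_calibration("scene"),[*(BC-.068*np.array([.707,-.707])),.25]))
ps=np.radians(-45); d=np.array([np.cos(ps),np.sin(ps)]); sp=[*(BC-.066*d),.178]
r.move_l(tray_pose(sp,ps,0,1)[0],vel=.1)
for t in list(range(8,33,8))+list(range(36,64,4)):
    p,q=tray_pose(sp,ps,np.radians(t),1)
    r.move_l(p,q,vel=.12 if t<34 else .06)
r.hold(.4); f=r.get_wrist_force(); print("t",r.get_t(),"F",f,r.get_opening())
cv2.imwrite("pics/a4.png",cams.snapshot("scene")[:,:,::-1])
E
```

```text
[[358.74143835 144.88476561]]
t 45.2 F [ 0.4167628  -0.1720797  -1.63766005] 0.011387046905444512
```

View pics/a4.png

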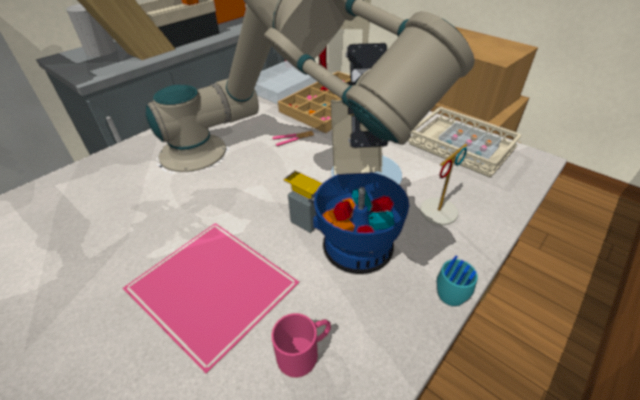

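```bash
python3 - <<'E'
from act import *
ps=np.radians(-45); d=np.array([np.cos(ps),np.sin(ps)])
for t,z in ((50,.22),(25,.26),(0,.27)):
    p,q=tray_pose([*(BC-.07*d),z],ps,np.radians(t),1); r.move_l(p,q,vel=.25)
q=tray_pose([0,0,0],np.radians(-81),0,1)[1]; h=np.array([.495,-.208])
r.move_to(np.array([*h,.2]),q); r.move_l(np.array([*h,.055]),vel=.2)
print(r.move_l(np.array([*h,.040]),vel=.03,guard=4),r.get_ee_pos(),r.get_wrist_force())
r.gripper_to(.045); r.move_l(np.array([*h,.2]),vel=.3)
q=best([.40,.1,.35],0); r.move_to(np.array([.40,.1,.35]),q)
im,cal=top(); cv2.imwrite("pics/a5.png",im[:,:,::-1]); print(r.get_t())
try: print(lid(im,cal))
except Exception as e: print(e)
E
```

```text
True [ 0.4953313  -0.20821169  0.04251291] [0.40666283 0.6348665  3.04480087]
53.0417
list index out of range
```

View pics/a5.png

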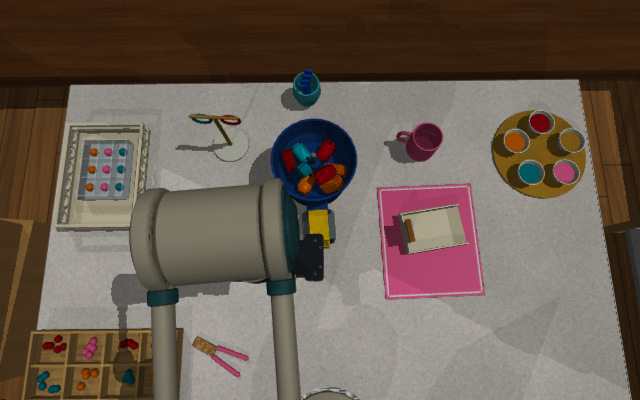

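```bash
python3 - <<'E'
from act import *
r.move_to(np.array([.35,-.2,.33]),best([.35,-.2,.33],0))
im,cal=top(); print(lid(im,cal),r.get_t(),tumbler(im,cal)[:2])
a=cv2.resize(im[110:205,265:365],(500,475),interpolation=cv2.INTER_CUBIC)
s=cams.snapshot("scene"); b=cv2.resize(s[165:250,310:415],(300,243),interpolation=cv2.INTER_CUBIC)
o=np.zeros((475,800,3),np.uint8); o[:,:500]=a; o[:243,500:]=b; cv2.imwrite("pics/a6.png",o[:,:,::-1])
E
```

```text
(array([0.50514014, 0.27838921]), np.float64(0.10478385682733174), array([0.50580157, 0.27677305, 0.03      ])) 55.1333 (array([0.6778517 , 0.02184294]), np.float64(0.08649690476762142))
```

View pics/a6.png

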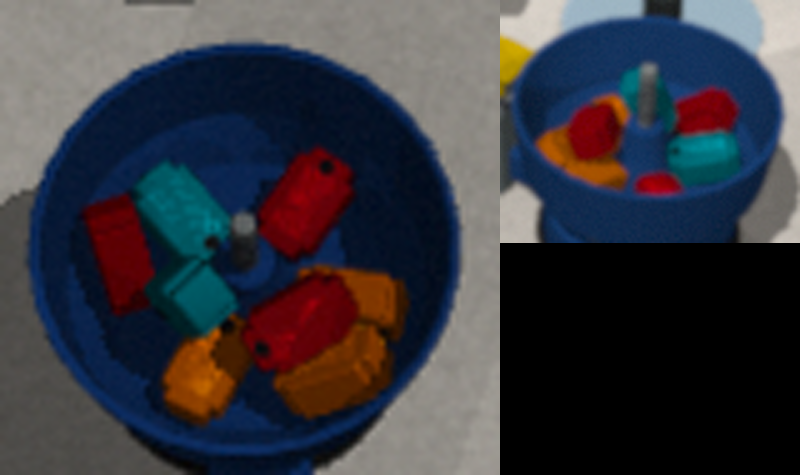

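```bash
python3 - <<'E'
from act import *
h=np.array([.5054,.2776]); 
for k,phi in enumerate((-np.pi/2,0)):
    q=best([*h,.1],phi)
    if k==0: r.gripper_to(.065); r.move_to(np.array([*h,.15]),q); r.move_l(np.array([*h,.013]),vel=.12)
    else: r.move_l(np.array([*h,.06]),vel=.15);r.move_l(np.array([*h,.06]),q,vel=.05); r.move_l(np.array([*h,.013]),vel=.12)
    r.gripper_to(0,f_grip=15 if k==0 else 40); print(r.get_opening(),r.get_ee_pos(),r.get_joints().round(2),r.get_t())
    if k==0: r.gripper_to(.065)
r.move_l(np.array([*h,.25]),vel=.15); print(r.get_opening(),r.get_wrist_force())
s=np.array([.6603,.0288]); r.move_l(np.array([*s,.25]),vel=.2); r.move_l(np.array([*s,.205]),vel=.1)
ok=False
for i in range(17):
    o=.0 if i==0 else .002*(1+(i-1)//8); a=i*np.pi/4; p=s+o*np.array([np.cos(a),np.sin(a)])
    if i: r.move_l(np.array([*p,.205]),vel=.05)
    g=r.move_l(np.array([*p,.164]),vel=.04,guard=5); z=r.get_ee_pos()[2]; print(i,g,r.get_ee_pos(),r.get_wrist_force().round(1))
    if z<.18: ok=True; break
print(ok,r.get_t()); im=top()[0]; cv2.imwrite("pics/a7t.png",im[:,:,::-1]); cv2.imwrite("pics/a7.png",cams.snapshot("scene")[:,:,::-1])
E
```

```text
0.03988121767825545 [0.50494503 0.2776217  0.01330371] [0.38 0.45 1.77 0.   0.93 0.38] 59.4417
0.039254206579531666 [0.50585551 0.27802925 0.01364148] [ 0.38  0.45  1.77  0.    0.93 -1.19] 63.2833
0.03956954100074159 [-0.49373985 -0.56499299 -2.16165405]
0 True [0.65993977 0.02875949 0.16920637] [0.3 0.9 4.1]
True 68.0583
```

View pics/a7.png

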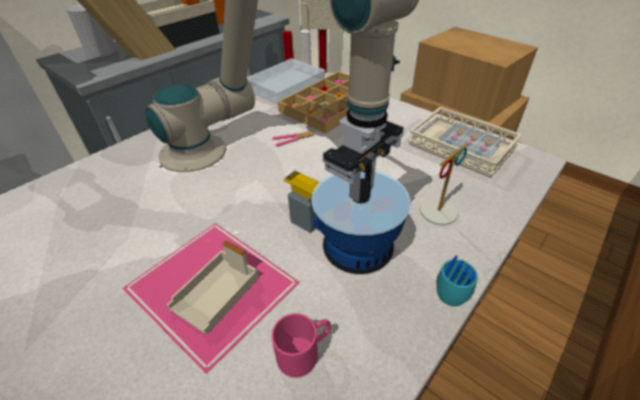

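```bash
cat >> act.py <<'E'
U=np.array([np.cos(YAW),np.sin(YAW)]); C=np.array([.660,.0292])
def lip(a): 
    b=np.arctan2(.022,.080)+a; x=-.122-.083*np.cos(b); return np.array([*(C+x*U),.100+.083*np.sin(b)])
E
python3 - <<'E'
from act import *
p=r.get_ee_pos(); r.gripper_to(.06); r.move_l(np.array([p[0],p[1],.27]),vel=.25)
im,cal=top(); cv2.imwrite("pics/a8.png",im[:,:,::-1])
q=best([*lip(0)[:2],.2],YAW); r.gripper_to(.066); r.move_to(lip(0)+[0,0,.08],q)
dz=np.array([0,0,-.015])
print(r.move_l(lip(0)+dz,vel=.08,guard=6),r.get_ee_pos(),lip(0))
r.gripper_to(0,f_grip=12); print("op",r.get_opening(),r.get_finger_force())
for a in np.linspace(.12,1.44,12):
    r.move_l(lip(a)+dz,vel=.08); f=r.get_wrist_force()
    if np.linalg.norm(f)>15: print("force",a,f); break
print(r.get_wrist_force().round(1),r.get_opening(),r.get_t())
cv2.imwrite("pics/a9.png",cams.snapshot("scene")[:,:,::-1])
E
python3 - <<'E'
import cv2,numpy as np
a=cv2.imread("pics/a8.png")[100:270,170:400]; b=cv2.imread("pics/a9.png")[100:270,240:470]
cv2.imwrite("pics/a10.png",cv2.resize(np.hstack([a,b]),None,fx=1.73,fy=1.73,interpolation=cv2.INTER_CUBIC))
E
```

```text
False [0.45883354 0.0164623  0.10746107] [0.45836961 0.01651449 0.12200799]
op 0.0454606470738379 11.999407857656479
[-0.9  3.   2.1] 0.046355304658381426 77.2833
```

View pics/a10.png

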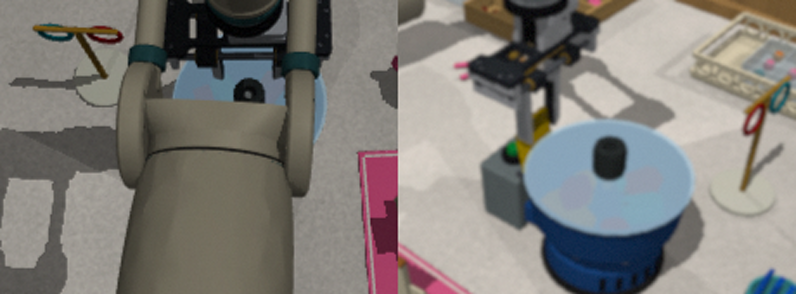

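```bash
python3 - <<'E'
from act import *
p=r.get_ee_pos(); r.gripper_to(.07); r.hold(.3); r.move_l(p+[0,0,.09],vel=.2)
b=C-.156*U; q=r.get_tool_rot(); r.gripper_to(0,f_grip=10)
r.move_l(np.array([*b,.25]),vel=.15)
s0=cams.snapshot("scene")
r.move_l(np.array([*b,.128]),vel=.12)
g=r.move_l(np.array([*b,.109]),vel=.03,guard=18); print(g,r.get_ee_pos(),r.get_wrist_force().round(1)); r.hold(.5); print(r.get_ee_pos(),r.get_wrist_force().round(1))
s1=cams.snapshot("scene")
r.move_l(np.array([*b,.26]),vel=.2); r.move_to(np.array([.30,-.2,.33]),best([.30,-.2,.33],0)); print(r.get_t())
s2=cams.snapshot("scene"); t=top()[0]
c=lambda s:cv2.resize(s[120:260,270:420],(400,373),interpolation=cv2.INTER_CUBIC)
o=np.vstack([np.hstack([c(s1),c(s2)])]); cv2.imwrite("pics/a11.png",o[:,:,::-1]); cv2.imwrite("pics/a12.png",t[:,:,::-1])
E
```

```text
True [0.50504885 0.01934703 0.11618081] [-0.7 -0.9  7.8]
[0.50504924 0.01932655 0.11618248] [-1.4 -0.1  8.1]
84.7
```

View pics/a11.png

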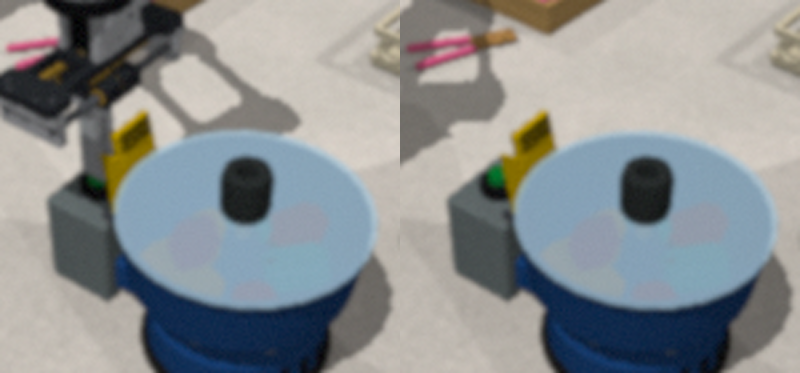

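View pics/a12.png

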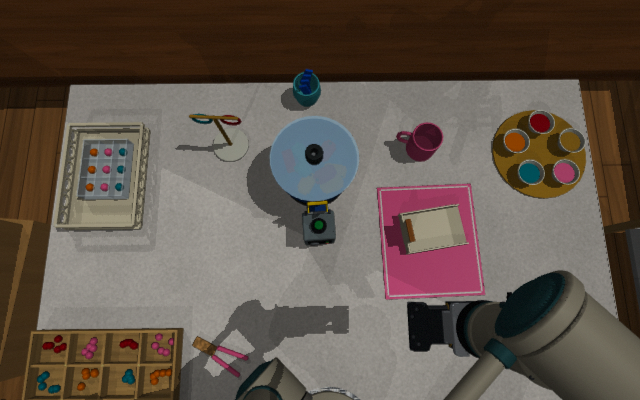

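```bash
python3 - <<'E'
from act import *
im=cv2.imread("pics/a12.png")[:,:,::-1]; h=hsv(im); cal=cams.get_calibration("top")
m=(h[...,0]>45)&(h[...,0]<80)&(h[...,1]>120); m[:,:290]=0;m[:,345:]=0;m[:205]=0;m[245:]=0
q=[x for x in blobs(m,8)][0]; P=cast(cal,q,.118); print("button",P.mean(0),circ(P),"planned",C-.156*U)
b=(C-.156*U+P.mean(0)[:2])/2 if np.linalg.norm(C-.156*U-P.mean(0)[:2])<.006 else P.mean(0)[:2]
r.move_to(np.array([*b,.25]),best([*b,.25],YAW)); r.move_l(np.array([*b,.122]),vel=.1)
print("free",r.get_wrist_force().round(1))
for z in np.arange(.119,.1075,-.001):
    r.move_l(np.array([*b,z]),vel=.02); r.hold(.05); f=r.get_wrist_force(); print(z.round(4),r.get_ee_pos()[2].round(4),f.round(1))
    if f[2]>25: break
r.hold(.4); cv2.imwrite("pics/a13.png",cams.snapshot("scene")[:,:,::-1])
r.move_l(np.array([*b,.26]),vel=.2); r.move_to(np.array([.30,-.2,.33]),best([.30,-.2,.33],0)); print(r.get_t())
s=cams.snapshot("scene"); cv2.imwrite("pics/a14.png",s[:,:,::-1])
d=np.abs(s.astype(int)-cv2.imread("pics/a0.png" if 0 else "pics/a14.png")[:,:,::-1]).max()
y=hsv(s); m=(y[...,0]>22)&(y[...,0]<34)&(y[...,1]>180); m[:,:290]=0; m[:,350:]=0; bb=[(x.min(0),x.max(0)) for x in blobs(m,30)]; print("yellow",bb)
E
```

```text
button [0.50639145 0.02001336 0.118     ] (array([0.50635842, 0.01993295]), np.float64(0.010914402397287122)) planned [0.50430783 0.01940468]
free [-0.4  0.7  0.1]
0.119 0.1196 [1.6 0.5 3.1]
0.118 0.1184 [ 2.8 -0.4  3.2]
0.117 0.1173 [3.3 0.7 4.1]
0.116 0.1163 [4.4 1.2 5.5]
0.115 0.1161 [3.5 0.  9.9]
0.114 0.116 [ 1.5  0.3 15.2]
0.113 0.1159 [-0.9  1.2 21. ]
0.112 0.1158 [-0.9  0.2 26.5]
92.3917
yellow [(array([309, 163], dtype=int32), array([326, 192], dtype=int32))]
```

```bash
python3 -c "
from plant import r, cams, order
print(order.sign_off())"
```

```text
the job is handed in; nothing more can be done
None
```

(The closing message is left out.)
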